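# Two-point surface temperature check of a warming plate

## Task

Take the grey surface-temperature probe out of its leaning holder and take a reading on the cross mark of the warming plate: probe upright, foot centred on the mark, pressed lightly so that the sprung foot goes about half-way in, for two seconds. Then lift the probe off the plate, press it in the same way on the ring mark, and finish there, still holding the probe upright and lightly pressed. Never press hard on the plate, and do not disturb the bottle, the beaker or the jar.

Things in the scene. Friction and masses are not known exactly. Their poses are not given: they have to be found in the camera images.
- probe: Loose probe, 0.12 kg, 140 mm long. Origin: centre of its grey box-shaped handle (32 mm along its x, 24 along y, 70 along z): grip here, across the 24 mm. z runs from foot to handle end. A 12 mm thick stem reaches 75 mm below the origin; then a thin rod with a flat round foot, 14 mm wide. Display on the -x face. It starts in the holder, leaning 20 degrees, handle end towards the holder's -x.
- probe_foot (a point): Centre of the flat underside of the probe's foot, on the tool's axis, 105 mm below the probe's origin when the foot is not pressed in (it moves with the sprung foot). Same axes as the probe.
- probe_tip (a joint): How far the sprung foot is pushed into the probe: 0 m = fully out, 0.012 m = fully in. The spring takes 1 N to start moving and about 0.4 N more per mm (3.4 N half-way in, 5.8 N fully in).
- holder: Fixed white plastic holder, 105 mm high. Origin on the bench, 10 mm towards its -x from the centre of its 130 x 90 x 10 mm base. A pocket leaning 20 degrees to its -x encloses the lowest 9 mm of the probe's handle with 1.5 mm play; the rest of the handle stands free. Stem and foot hang in the slot below (22 x 27 mm): draw the probe out along its own axis by at least 80 mm.
- hotplate: Fixed white warming plate, cold, 240 mm along its x, 180 mm along its y. Origin: centre of the underside, on the bench. On top a bare metal plate, 174 x 174 mm, centred 30 mm towards +x of the origin, top face level, 86 mm above the bench. Three flat dark marks lie on it in a row along y, 55 mm apart (each shifted up to 20 mm in x), in any order: ring, cross, bar.
- mark_cross: The cross mark (two 36 x 5 mm strokes), flat on the plate's top face. Origin: its centre, on the top face.
- mark_ring: The ring mark (34 mm outside, 28 mm inside), flat on the plate's top face. Origin: its centre, on the top face.
- mark_bar: The plain bar mark (36 x 5 mm), not used in this job. Origin: its centre, on the plate's top face.
- bottle: Loose glass bottle with a blue cap, 70 mm wide, 150 mm high. Origin: centre of the underside. Leave alone.
- beaker: Loose glass beaker, 70 mm wide, 90 mm high. Origin: centre of the underside. Leave alone.
- jar: Loose glass jar with a white lid, 66 mm wide, 80 mm high. Origin: centre of the underside. Leave alone.
Mind the look-alikes: they are no part of the job. Of the things like the probe, leave any that is white; of the rest the larger one is meant. Leave any brown look-alike of the holder alone.

How it is judged (in metres and radians):
On the way, in this order (a step that is already met when the one before it is completed fails the run):
1. the probe is out of the holder, gripped (contact force between the fingers and probe above 1 N and contact force between probe and holder below 0.05 N and height (world z) of probe_foot above 0.08 m), for 0.1 s.
2. a reading on the cross mark: foot centred, probe upright, lightly pressed, held (horizontal distance between probe_foot and mark_cross below 0.008 m and angle between probe's own z axis and vertical below 0.14 rad and value of joint probe_tip between 0.002 and 0.0105 m and contact force between probe and hotplate between 0.8 and 8 N and contact force between the fingers and probe above 1 N), for 1.5 s.
3. the probe is lifted off the plate (contact force between probe and hotplate below 0.05 N and height (world z) of probe_foot above 0.091 m and contact force between the fingers and probe above 1 N), for 0.1 s.
At the end, for the whole second after the job is handed in: The gripper still holds the probe, at rest and within 8 degrees of upright, foot centre within 8 mm of the ring's centre, sprung foot pressed in 2 to 10.5 mm, push on the plate 0.8 to 8 N; bottle, beaker and jar upright and within 20 mm of their starts (horizontal distance between probe_foot and mark_ring below 0.008 m and angle between probe's own z axis and vertical below 0.14 rad and value of joint probe_tip between 0.002 and 0.0105 m and contact force between probe and hotplate between 0.8 and 8 N and contact force between the fingers and probe above 1 N and linear speed of probe below 0.01 m/s and distance of each of bottle, beaker, jar from where it was at the start of the episode below 0.02 m and angle between each of bottle, beaker, jar's own z axis and vertical below 0.1 rad); the arm keeps its last pose, push and grip.
It fails at once if the probe or the arm is pressed hard on the plate (over 20 N) (contact force between any of probe, the arm, the fingers and hotplate above 20 N).
It fails at once if the bottle, beaker or jar is disturbed (distance of any of bottle, beaker, jar from where it was at the start of the episode above 0.02 m or angle between any of bottle, beaker, jar's own z axis and vertical above 0.2 rad).
It also fails if it takes over 45 s, if anything falls off the work surface, if the arm or the gripper's body presses on something with over 40 N, if the wrist force passes 120 N, or if a joint passes its speed limit or range.

## Robot

A 6-joint arm with a two-finger parallel gripper is mounted at the origin on the work surface. World frame = base frame: x ahead of the robot, y to its left, z up, the work surface at z = 0. Lengths are in mm, angles in rad, forces in N, time in s.
With the tool pointing down it reaches from about 350 to 875 mm from the base axis. Payload 4.2 kg.
Tool frame: the origin (TCP) lies where the fingers leave the gripper's body, on its centre line; the fingertips stand 73 mm ahead of it and the grasp point (between the pads) lies 54 mm ahead of it; z points along the fingers, y is the direction in which the jaws open and shut (so a half turn about z gives the same grasp; the last joint's range is limited). The gripper opens to 85 mm and grips with 20 to 120 N. Pads are 22 mm wide; open, the fingers measure 114 mm over their backs; the gripper's body (76 mm by 85 mm) begins 54 mm behind the grasp point. The pads swing forward as they close: fully open they stand 13 mm farther back than shut.
Start: joints at [1.568, 0.385, 0.008, 0, -1.194, -0.259], TCP at [161.73, 603.691, 303.912] pointing down, gripper open.
Joint ranges: [-3.14, 3.14], [-1.21, 2.06], [-1.07, 1.41], [-3.16, 2.05], [-2.99, -0.16], [-3.1, 3.1]. Speed limits (rad/s): [2.79, 2.79, 3.14, 3.14, 3.14, 3.14].

## Interface

Orientations are given as a unit quaternion [x, y, z, w].
In Python, from bench import arm gives the robot as it stands.
- The arm moves only by the tool apply_moves, never from a script. Its argument "increments" is a list that holds one entry, the list of rows, each a list of 7 numbers: the shift along the tool's x, y, z scaled (see below), then the turn, a rotation vector about the tool's x, y, z scaled (see below), then the gripper's target within -1 to 1 (fully open at 1, half-way at 0, shut at -1). A call has 1 to 10 rows; each row is the pose to reach, as a shift and turn from the pose commanded when the call began, along the tool's axes at that moment; what a row does not reach only later rows make up. The controller multiplies each number of a shift by 100 mm and each number of a turn by 0.5 rad. A row lasts 1/10 s, in which the tool goes at most 50 mm and 8.59 degrees, less where a joint would pass 70% of its speed; a pose out of reach is approached as far as the arm can. A call with a number of a shift or a turn outside -1 to 1 is refused whole. A call with a gripper value outside its range is refused whole. The fingers move at their own pace and stop on an object; the grip force is fixed at half the most. Time passes only in rows, so rows that repeat a pose let the fingers close. It gives the time, the measured TCP pose, the force and the opening at its end, in the units of the state.
- arm.read_state(): the state, without advancing time (a new reading comes with each control period).
- arm.get_image(name): name is "scene" or "top" or "wrist"; returns a dict with "img" (480x640x3 uint8, red, green, blue), "fx", "fy", "cx", "cy" (pixels), "pose" (4x4, takes a point from camera to world coordinates). Camera axes: x right, y up, looking along -z (the intrinsics and any distortion apply to the point x, -y, -z); pixel columns grow to the right and rows downward; lengths in mm; the calibration is good to about 2 mm. A picture is of the moment at which its call begins. There is no depth.
- arm.job_done(): hands the job in, once; it reports no verdict.
Trained networks look in a picture, given as the dict that the camera call returned (one of the last four; its "shot" number tells which), for a name from the list of things; names that differ only in an ending like _2 or _b are one class to them, and where a whole thing is asked for, a point or a joint stands for the part that bears it (a point fixed in the world has none). Each returns a list of dicts, best first, with "conf" (0 to 1); they miss things now and then, are a little off and sometimes report something else, mostly with a low value. They report only what shows in the picture. A call takes as long as a camera call. They do not tell look-alikes from the thing itself.
- arm.outline_of(label, picture): "pixels" (480x640 bool, what is visible of it) and "box" ([centre column, centre row, width, height] in pixels, round what is visible of it).
- arm.mark_of(label, picture): "at" ([column, row] in pixels: a listed point, or the origin of a listed thing).
The state is a dict: "clock": time; "joints": joint angles; "joint_vel": joint speeds; "joint_efforts": joint torques, N m; "position": TCP position; "ee_rot": TCP orientation; "contact_force": force on the tool from outside, world axes, zero at the start; "wrist_torque": the same for the moment, N m; "gripper_width": finger opening in mm.
Only numpy, scipy, OpenCV 4.12 (cv2) and the standard library are available. Lean on these libraries where they do the work, as an engineer would, in place of code of your own. Each camera call takes 0.05 s, during which the arm holds its last target.

## Working session

There is one attempt and no reset: what is moved stays moved. The work goes in short steps, Python scripts to look and compute and a tool call to move; the robot and the scene stay as the last step left them, time stands still between calls to the robot, and variables do not carry over. Pictures are saved under pics/ and viewed, and the job is handed in when it is done.

Besides the shell and the picture viewer there is one more tool, called after "Call:" as name(argument=value, ...), one argument or row to a line, values as JSON. apply_moves: Moves the arm, as the interface text tells. Shifts and turns lie within -1 to 1; 1 stands for 100 mm of shift or 0.5 rad of turn. Its arguments: {"type":"object","properties":{"increments":{"type":"array"}},"required":["increments"]}

```bash
mkdir -p pics; ls
cat > h.py <<'E'
import numpy as np,cv2,pickle
from bench import arm
from scipy.spatial.transform import Rotation as R
def snap(name,fn):
    p=arm.get_image(name)
    cv2.imwrite('pics/'+fn+'.png',cv2.cvtColor(p['img'],cv2.COLOR_RGB2BGR))
    pickle.dump(p,open('pics/'+fn+'.pkl','wb'))
    return p
def load(fn): return pickle.load(open('pics/'+fn+'.pkl','rb'))
def ray(p,uv):
    d=np.array([(uv[0]-p['cx'])/p['fx'],-(uv[1]-p['cy'])/p['fy'],-1.])
    T=np.array(p['pose']); d=T[:3,:3]@d
    return T[:3,3],d/np.linalg.norm(d)
def atz(p,uv,z):
    o,d=ray(p,uv); return o+d*(z-o[2])/d[2]
def tri(obs):
    A=np.zeros((3,3));b=np.zeros(3)
    for p,uv in obs:
        o,d=ray(p,uv);M=np.eye(3)-np.outer(d,d);A+=M;b+=M@o
    x=np.linalg.solve(A,b)
    r=[np.linalg.norm((np.eye(3)-np.outer(ray(p,uv)[1],ray(p,uv)[1]))@(x-ray(p,uv)[0])) for p,uv in obs]
    return x,r
def proj(p,X):
    T=np.array(p['pose']);c=T[:3,:3].T@(np.asarray(X,float)-T[:3,3])
    return np.array([p['cx']+p['fx']*c[0]/-c[2],p['cy']-p['fy']*c[1]/-c[2]])
E
python3 - <<'E'
from h import *
for n in ['scene','top','wrist']:
    p=snap(n,n+'0'); print(n,[k for k in p if k!='img'],p['fx'],p['cx'],p['cy'],np.round(p['pose'],3).tolist(),p.get('dist'))
    for l in ['probe','probe_foot','holder','hotplate','mark_cross','mark_ring','mark_bar']:
        try: print(l,[(np.round(m['at'],1).tolist(),round(m['conf'],2)) for m in arm.mark_of(l,p)], [(np.round(m['box']).tolist(),round(m['conf'],2)) for m in arm.outline_of(l,p)])
        except Exception as e: print(l,e)
print(arm.read_state())
E
```

```text
pics
scene ['fx', 'fy', 'cx', 'cy', 'pose', 'shot'] 459.93641381333885 323.2705743397084 240.5720391944039 [[0.051, -0.82, 0.569, 1243.691], [0.999, 0.041, -0.03, -11.217], [0.001, 0.57, 0.821, 1039.296], [0.0, 0.0, 0.0, 1.0]] None
probe [([403.2, 228.3], 0.67), ([344.7, 250.9], 0.66), ([393.7, 202.2], 0.57)] [([402.0, 237.0, 15.0, 50.0], 0.85), ([386.0, 196.0, 39.0, 28.0], 0.84), ([340.0, 251.0, 36.0, 19.0], 0.54)]
probe_foot [([366.1, 186.7], 0.48), ([404.6, 259.7], 0.47), ([323.7, 261.7], 0.4)] [([402.0, 236.0, 14.0, 49.0], 0.18)]
holder [([400.9, 317.6], 0.82), ([393.7, 259.6], 0.74), ([246.2, 245.3], 0.62), ([402.6, 260.3], 0.52)] [([402.0, 323.0, 40.0, 56.0], 0.96), ([396.0, 259.0, 48.0, 47.0], 0.63)]
hotplate [([246.5, 253.5], 0.6), ([394.2, 258.1], 0.45)] [([248.0, 251.0, 97.0, 98.0], 0.95)]
mark_cross [([268.1, 238.2], 0.36)] [([303.0, 317.0, 32.0, 49.0], 0.73), ([268.0, 242.0, 8.0, 8.0], 0.46)]
mark_ring [([222.4, 249.7], 0.4)] []
mark_bar [([244.6, 243.5], 0.56)] [([133.0, 290.0, 35.0, 37.0], 0.74)]
top ['fx', 'fy', 'cx', 'cy', 'pose', 'shot'] 562.7398822720834 320.8607283
[... 1142 characters left out ...]
{'clock': 2.25, 'joints': array([ 1.56763987e+00,  3.84687247e-01,  7.89254409e-03, -2.42218593e-05,
       -1.19400614e+00, -2.58625585e-01]), 'joint_vel': array([ 0.00078639, -0.00033447,  0.00031912, -0.00037905, -0.00140348,
       -0.00244317]), 'joint_efforts': array([ 8.20505221e-06, -3.92080772e+01,  1.88619787e+01,  4.19074506e+00,
       -2.37173399e-04,  4.99140910e-06]), 'position': array([161.70125654, 603.68998177, 303.91325836]), 'ee_rot': array([ 9.91445411e-01, -1.30522014e-01, -1.08821791e-05,  3.67242398e-06]), 'contact_force': array([ 0.15689475, -0.24545495,  0.208111  ]), 'wrist_torque': array([-0.0049017 , -0.01485436, -0.00645942]), 'gripper_width': 85.11920002117695}
```

View pics/scene0.png

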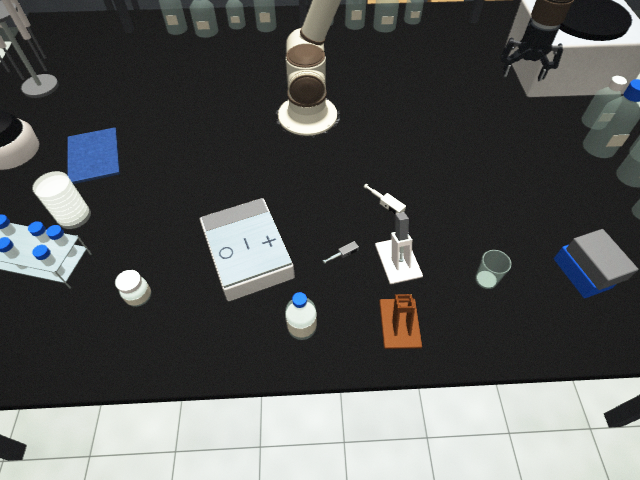

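View pics/top0.png

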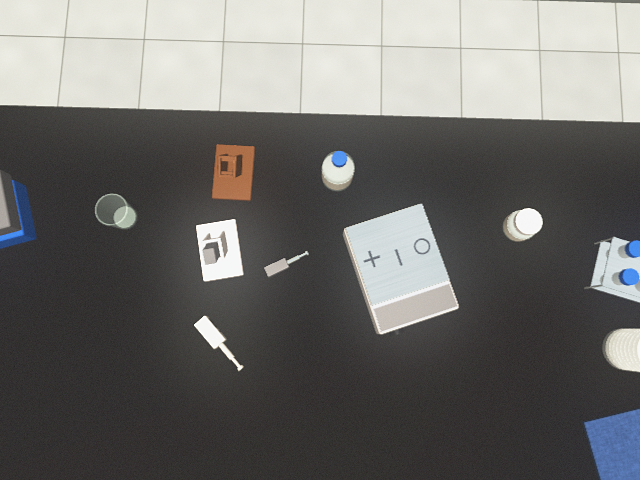

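Run:
```python
import cv2
t=cv2.imread('pics/top0.png');s=cv2.imread('pics/scene0.png')
cv2.imwrite('pics/tc.png',cv2.resize(t[140:390,180:350],None,fx=4,fy=4,interpolation=cv2.INTER_CUBIC)[:1000][::1])
a=cv2.resize(t[220:380,180:340],None,fx=3.7,fy=3.7,interpolation=cv2.INTER_CUBIC)
cv2.imwrite('pics/tcrop.png',a)
cv2.imwrite('pics/scrop.png',cv2.resize(s[170:370,310:450],None,fx=3,fy=3,interpolation=cv2.INTER_CUBIC))
cv2.imwrite('pics/thp.png',cv2.resize(t[195:345,335:475],None,fx=4,fy=4,interpolation=cv2.INTER_CUBIC))
```

```text
(no output)
```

View pics/tcrop.png

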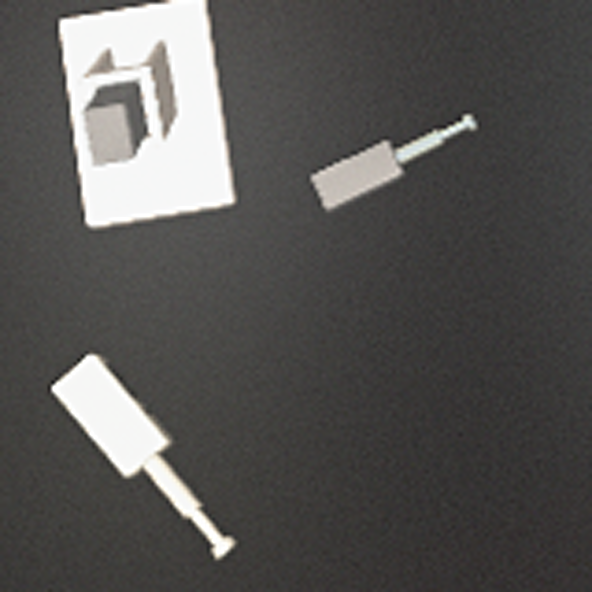

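View pics/scrop.png

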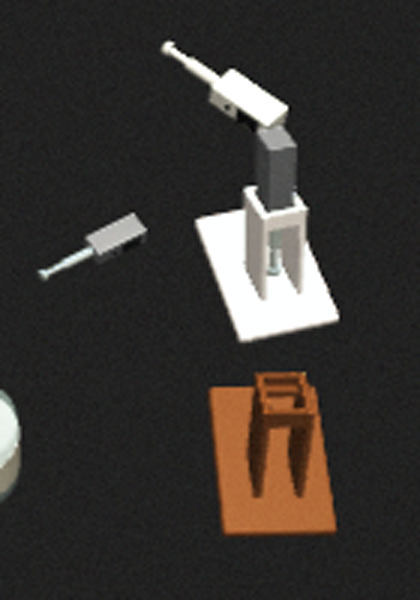

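View pics/thp.png

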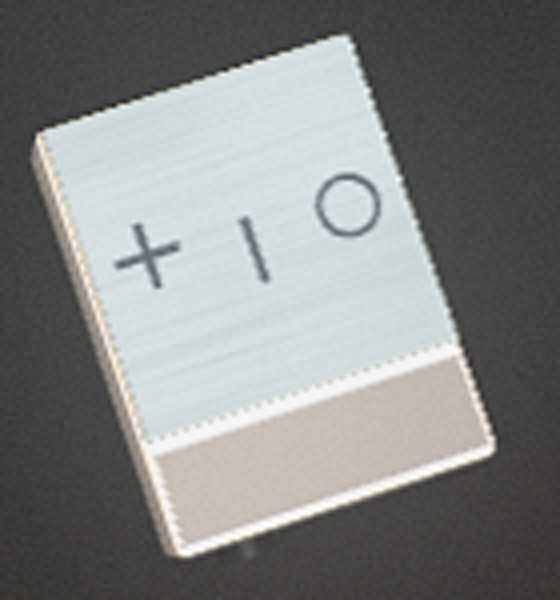

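The scene shows three probe-like things. In the top view they are a grey one standing in the white holder (211,250), a small grey one lying down (288,264) and a white one lying down (218,344). The larger non-white one is the grey probe in the white holder. The brown holder (233,171) is a decoy. On the plate I see the cross (372,258), the bar (398,257) and the ring (422,246). Next I'll zoom in to confirm the probe and measure it.

Run:
```python
import cv2,numpy as np
t=cv2.imread('pics/top0.png');s=cv2.imread('pics/scene0.png')
a=cv2.resize(t[215:285,190:250],None,fx=8,fy=8,interpolation=cv2.INTER_CUBIC)
b=cv2.resize(s[205:285,370:425],None,fx=7,fy=7,interpolation=cv2.INTER_CUBIC)
c=np.zeros((600,800,3),np.uint8);c[:560,:400]=a[:560,:400];c[:560,410:795]=b[:560,:385]
cv2.imwrite('pics/z.png',c)
```

```text
(no output)
```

View pics/z.png

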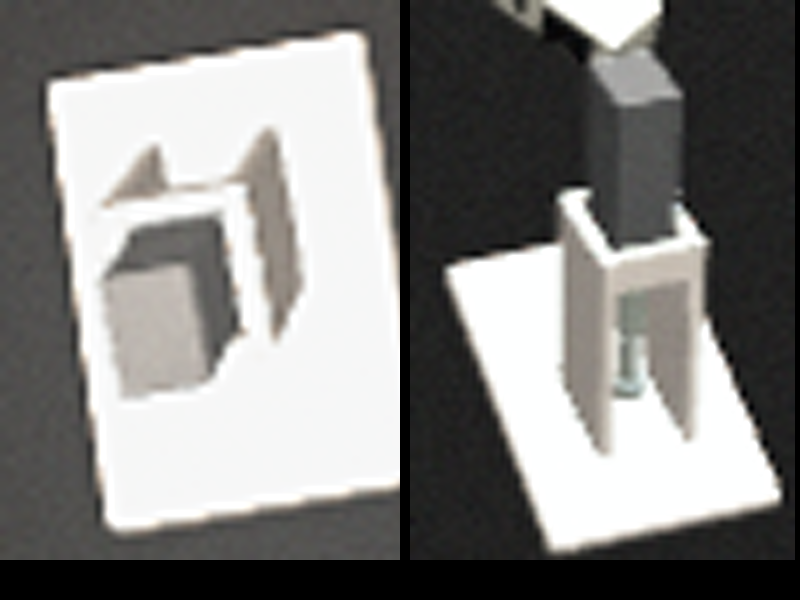

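Run:
```python
from h import *
t=load('top0');s=load('scene0')
T=lambda a:(189.5+a[0]/8,214.5+a[1]/8)   # half-pixel resize offset approx
S=lambda a:(369.5+(a[0]-410)/7,204.5+a[1]/7)
T=lambda a:((a[0]+.5)/8-.5+190,(a[1]+.5)/8-.5+215)
S=lambda a:((a[0]-410+.5)/7-.5+370,(a[1]+.5)/7-.5+205)
prs=[((102,274),(682,92)),((190,262),(622,105)),((208,385),(590,62)),((125,398),(658,50))]
P=[]
for a,b in prs:
    x,r=tri([(t,T(a)),(s,S(b))]);P.append(x);print(np.round(x,1),np.round(r,1))
P=np.array(P);print('c',P.mean(0),'sides',[np.round(np.linalg.norm(P[i]-P[(i+1)%4]),1) for i in range(4)])
# base corners
for nm,q in [('top',[(48,82),(360,30),(110,528)]),]:
    B=[atz(t,T(a),10) for a in q]
    for b in B: print('base',np.round(b,1))
for nm,q in [('sc',[(445,270),(551,550),(780,498)])]:
    C=[atz(s,S(a),10) for a in q]
    for b in C: print('baseS',np.round(b,1))
print(np.linalg.norm(B[0]-B[1]),np.linalg.norm(B[0]-B[2]))
# marks
for z in (86,):
  for f,uvs in ((t,[(180+0,0)]),):
    pass
th=lambda a:((a[0]+.5)/4-.5+335,(a[1]+.5)/4-.5+195)
for n,a in (('cross',(148,256)),('bar',(256,249)),('ring',(349,205))): print(n,np.round(atz(t,th(a),86),1))
for n,a in (('cross',(268,241)),('bar',(246,244)),('ring',(226,253))): print(n,np.round(atz(s,a,86),1))
for n,a in (('a',(38,133)),('b',(349,36)),('c',(494,452)),('d',(180,556))): print(n,np.round(atz(t,th(a),86),1))
# others
for n,a in (('bottlecap',(339,158)),): print(n,atz(t,a,150))
print('jar',atz(t,(528,222),80),'beaker',atz(t,(124,217),0))
```

```text
[577.1 229.1 159.4] [0.5 0.5]
[580.8 207.8 158.3] [0.6 0.6]
[551.6 203.2 145.5] [0.1 0.1]
[548.  225.8 145.9] [2. 2.]
c [564.37915563 216.4776679  152.25385708] sides [np.float64(21.6), np.float64(32.2), np.float64(22.8), np.float64(32.2)]
base [651.4 278.1  10. ]
base [668.8 190.8  10. ]
base [525.8 253.1  10. ]
baseS [545.7 165.1  10. ]
baseS [671.3 189.6  10. ]
baseS [653.7 277.1  10. ]
89.08719226053796 128.0695881330679
cross [ 575.9 -114.2   86. ]
bar [ 581.2 -171.2   86. ]
ring [ 606.  -220.4   86. ]
cross [ 577.2 -115.6   86. ]
bar [ 583.6 -170.5   86. ]
ring [ 608.2 -218.8   86. ]
a [640.2 -54.8  86. ]
b [ 697.7 -220.6   86. ]
c [ 478.  -295.8   86. ]
d [ 420.2 -132.6   86. ]
bottlecap [774.19679445 -38.42049315 150.        ]
jar [ 665.17321776 -450.0535025    80.        ] beaker [666.65853937 444.58428404   0.        ]
```

```bash
cat >> h.py <<'E'
yaw=np.radians(11.1)
def axis(tilt=np.radians(20),yaw=yaw):
    return np.array([-np.sin(tilt)*np.cos(yaw),-np.sin(tilt)*np.sin(yaw),np.cos(tilt)])
def toolR(tilt=np.radians(20),yaw=yaw):
    z=-axis(tilt,yaw);y=np.array([np.sin(yaw),-np.cos(yaw),0]);return np.column_stack([np.cross(y,z),y,z])
def plan(pos,Rt,p0=None,R0=None):
    s=arm.read_state()
    p0=s['position'] if p0 is None else p0
    R0=R.from_quat(s['ee_rot']).as_matrix() if R0 is None else R0
    d=R0.T@(np.asarray(pos)-p0)/100; w=R.from_matrix(R0.T@Rt).as_rotvec()/.5
    print('clock',s['clock'],'pos',np.round(s['position'],1),'F',np.round(s['contact_force'],2),'w',round(s['gripper_width'],1))
    print('shift',np.round(d,3),'turn',np.round(w,3)); return d,w
O=np.array([576.1,218.8,119.4])
E
python3 - <<'E'
from h import *
plan(O+axis()*125,toolR())
E
```

```text
clock 2.25 pos [161.7 603.7 303.9] F [ 0.16 -0.25  0.21] w 85.1
shift [4.615 2.833 0.67 ] turn [ 0.159  0.686 -0.902]
```

Call:
apply_moves(
  increments=[
    [[1,0.6,0,0,0,0,1],[1,0.6,0,0,0,0,1],[1,0.6,0,0,0,0,1]],
  ],
)

```text
clock: 2.55
position: [244.6, 517.1, 304.2]
ee_rot: [0.991, -0.132, 0.0, 0.0]
contact_force: [0.1, 0.8, 0.8]
gripper_width: 85.1
```

Call:
apply_moves(
  increments=[
    [[1,0.6,0,0,0,0,1],[1,0.6,0,0,0,0,1],[1,0.6,0,0,0,0,1]],
  ],
)

```text
clock: 2.85
position: [325.7, 433.5, 304.2]
ee_rot: [0.991, -0.132, 0.0, 0.0]
contact_force: [-0.7, 0.9, -0.1]
gripper_width: 85.3
```

Call:
apply_moves(
  increments=[
    [[1,0.6,0,0,0,0,1],[1,0.6,0,0,0,0,1],[1,0.6,0,0,0,0,1]],
  ],
)

```text
clock: 3.15
position: [406.8, 350.1, 304.1]
ee_rot: [0.991, -0.132, 0.0, -0.0]
contact_force: [-0.2, 0.2, 0.5]
gripper_width: 85.1
```

Run:
```python
from h import *
plan(O+axis()*125,toolR())
```

```text
clock 3.15 pos [406.8 350.1 304.1] F [-0.24  0.15  0.47] w 85.1
shift [1.594 1.013 0.673] turn [ 0.16   0.685 -0.907]
```

Call:
apply_moves(
  increments=[
    [[0.5,0.3,0,0.04,0.17,-0.22,1],[1,0.6,0,0.08,0.34,-0.45,1],[1,0.6,0,0.12,0.51,-0.68,1],[1,0.6,0,0.16,0.685,-0.905,1],[1,0.6,0,0.16,0.685,-0.905,1],[1,0.6,0,0.16,0.685,-0.905,1]],
  ],
)

```text
clock: 3.75
position: [485.9, 268.8, 304.3]
ee_rot: [0.98, 0.095, 0.172, -0.017]
contact_force: [0.9, 0.4, 0.7]
gripper_width: 85.5
```

Run:
```python
from h import *
plan(O+axis()*125,toolR())
snap('wrist','w1')
```

```text
clock 3.75 pos [485.9 268.8 304.3] F [0.91 0.38 0.66] w 85.5
shift [0.11  0.665 0.756] turn [-0.002  0.002 -0.001]
```

View pics/w1.png

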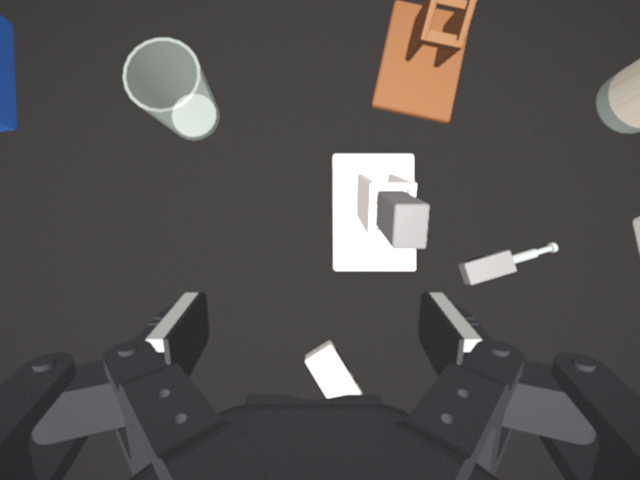

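The wrist view shows the probe's end face at about (411,226), aligned with the tool. I'll move to the pre-grasp pose and look again.

Call:
apply_moves(
  increments=[
    [[0.06,0.33,0.37,0,0,0,1],[0.11,0.665,0.755,0,0,0,1],[0.11,0.665,0.755,0,0,0,1]],
  ],
)

```text
clock: 4.1
position: [534.6, 207.5, 232.0]
ee_rot: [0.981, 0.093, 0.168, -0.015]
contact_force: [-1.0, -0.3, -0.1]
gripper_width: 85.7
```

Run:
```python
from h import *
p=snap('wrist','w2'); plan(O+axis()*60,toolR())
for e,n in ((35,'end'),(-26,'rim')): print(n,proj(p,O+axis()*e))
q=load('w1'); yv=toolR()[:,1];xv=toolR()[:,0]
for P in (p,q): print([np.round(proj(P,O+axis()*35+a*16*xv+b*12*yv),1).tolist() for a,b in((1,-1),(1,1),(-1,1),(-1,-1))])
cv2.imwrite('pics/w2z.png',cv2.resize(cv2.cvtColor(p['img'][100:350,180:440],cv2.COLOR_RGB2BGR),None,fx=3,fy=3)[:600])
q=cv2.cvtColor(q['img'][180:270,360:450],cv2.COLOR_RGB2BGR);cv2.imwrite('pics/w1z.png',cv2.resize(q,None,fx=6,fy=6,interpolation=cv2.INTER_CUBIC))
```

```text
clock 4.15 pos [535.2 209.2 234.3] F [0.57 0.45 0.47] w 85.5
shift [ 0.005 -0.017  0.624] turn [ 0.004  0.01  -0.004]
end [304.73448943 283.78923152]
rim [306.61644236 245.79064549]
[[278.2, 251.6], [330.5, 251.4], [329.9, 314.3], [280.3, 314.6]]
[[393.8, 203.4], [429.5, 203.4], [425.5, 249.0], [391.0, 249.0]]
```

View pics/w2.png

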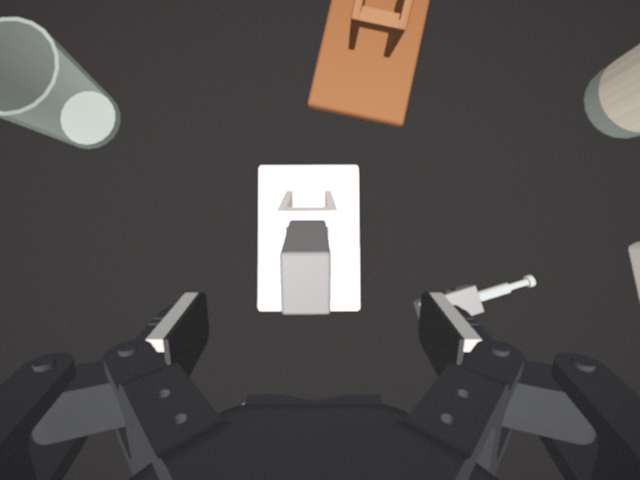

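View pics/w1z.png

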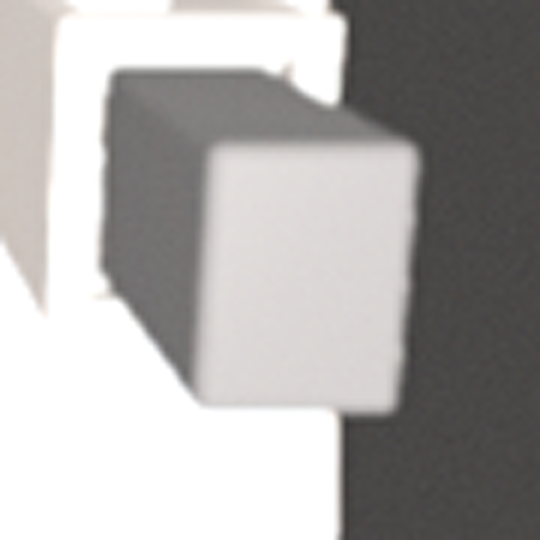

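Run:
```python
from h import *
p=load('w2')
cv2.imwrite('pics/w2z.png',cv2.resize(cv2.cvtColor(p['img'][210:325,260:350],cv2.COLOR_RGB2BGR),None,fx=5,fy=5,interpolation=cv2.INTER_CUBIC))
```

```text
(no output)
```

View pics/w2z.png

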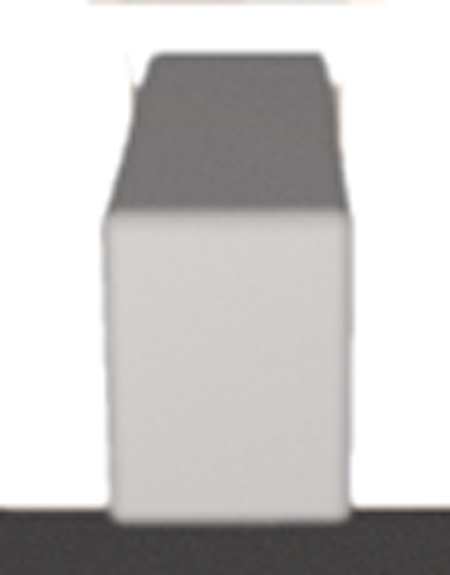

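Run:
```python
from h import *
from scipy.optimize import least_squares
t,s,w1,w2=[load(n) for n in('top0','scene0','w1','w2')]
T=lambda a:((a[0]+.5)/8-.5+190,(a[1]+.5)/8-.5+215)
S=lambda a:((a[0]-410+.5)/7-.5+370,(a[1]+.5)/7-.5+205)
# order (x+,y_tool-),(+,+),(-,+),(-,-); tool y- = world +y
obs=[(t,[T(a) for a in((102,274),(190,262),(208,385),(125,398))],1),(s,[S(a) for a in((682,92),(622,105),(590,62),(658,50))],1),
(w1,[(394.7,203.8),(429.6,203.7),(426.2,248.2),(392.5,247.8)],1),(w2,[(280.4,252),(329.8,252),(330,313.6),(281.6,314)],1)]
def model(v):
    Rm=toolR(v[3],v[4]);c=v[:3]
    return [c+a*15.5*Rm[:,0]+b*11.5*Rm[:,1] for a,b in((1,-1),(1,1),(-1,1),(-1,-1))]
def mk(ob):
    return lambda v: np.concatenate([(proj(p,X)-u)/ (1) for p,us,_ in ob for X,u in zip(model(v),us)]+[[ (v[3]-np.radians(20))*100,(v[4]-yaw)*100]])
for ob in (obs,obs[2:],obs[:2]):
    r=least_squares(mk(ob),np.r_[O+axis()*35,np.radians(20),yaw]);v=r.x
    print(np.round(v[:3],1),np.degrees(v[3:]),'rms',np.sqrt(np.mean(r.fun**2)),'O',np.round(v[:3]-35*axis(v[3],v[4]),1))
```

```text
[564.5 216.2 153.1] [19.89474876 11.10549112] rms 0.37666176203754625 O [576.2 218.5 120.2]
[564.5 216.2 153.3] [19.89662684 11.15496345] rms 0.28310895582076945 O [576.2 218.5 120.4]
[564.4 216.3 152.2] [20.01168663 11.00944889] rms 0.4161638459281121 O [576.1 218.6 119.3]
```

```bash
sed -i 's/^O=.*/O=np.array([576.2,218.5,120.0])/' h.py
python3 - <<'E'
from h import *
plan(O+axis()*60,toolR())
E
```

```text
clock 4.15 pos [535.2 209.2 234.3] F [0.57 0.45 0.47] w 85.5
shift [ 0.007 -0.014  0.618] turn [ 0.004  0.01  -0.004]
```

Call:
apply_moves(
  increments=[
    [[0,-0.01,0.2,0,0,0,1],[0,-0.01,0.35,0,0,0,1],[0,-0.01,0.4,0,0,0,1],[0,-0.01,0.4,0,0,0,1]],
  ],
)

```text
clock: 4.55
position: [548.0, 215.0, 199.5]
ee_rot: [0.98, 0.096, 0.173, -0.017]
contact_force: [-0.3, -0.2, 0.5]
gripper_width: 85.5
```

Run:
```python
from h import *
plan(O+axis()*60,toolR())
```

```text
clock 4.55 pos [548.  215.  199.5] F [-0.33 -0.2   0.49] w 85.5
shift [-0.006  0.02   0.244] turn [-0.002 -0.     0.004]
```

Call:
apply_moves(
  increments=[
    [[-0.005,0.02,0.15,0,0,0,1],[-0.005,0.02,0.245,0,0,0,1],[-0.005,0.02,0.245,0,0,0,1],[-0.005,0.02,0.245,0,0,0,1]],
  ],
)

```text
clock: 4.95
position: [555.8, 213.7, 176.5]
ee_rot: [0.98, 0.096, 0.173, -0.017]
contact_force: [0.2, 1.1, -1.1]
gripper_width: 85.1
```

Run:
```python
from h import *
plan(O+axis()*60,toolR());snap('wrist','w3')
plan(O+axis()*60,toolR())
```

```text
clock 4.95 pos [555.8 213.7 176.5] F [ 0.15  1.07 -1.11] w 85.1
shift [ 0.003 -0.008  0.002] turn [-0.002 -0.001  0.003]
clock 5.0 pos [555.9 213.7 176.7] F [-0.11 -0.12 -0.08] w 85.7
shift [ 0.002 -0.008  0.004] turn [-0.003 -0.002  0.003]
```

View pics/w3.png

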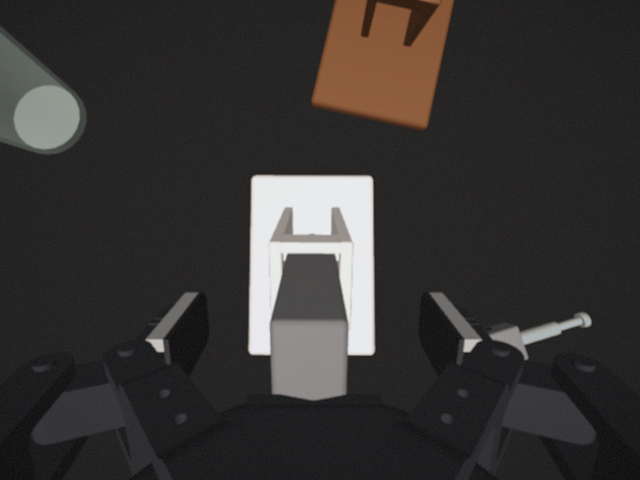

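The handle sits between the pads, with its column centre at 310 against 314 for the pad mid-line. I'll nudge it by 0.8 mm and close.

Call:
apply_moves(
  increments=[
    [[0,-0.008,0,0,0,0,1],[0,-0.008,0,0,0,0,-1],[0,-0.008,0,0,0,0,-1],[0,-0.008,0,0,0,0,-1],[0,-0.008,0,0,0,0,-1],[0,-0.008,0,0,0,0,-1],[0,-0.008,0,0,0,0,-1],[0,-0.008,0,0,0,0,-1]],
  ],
)

```text
clock: 5.8
position: [555.5, 214.1, 176.0]
ee_rot: [0.98, 0.096, 0.173, -0.017]
contact_force: [-1.8, -0.6, 2.0]
gripper_width: 23.4
```

Run:
```python
from h import *
plan(O+axis()*60,toolR())
```

```text
clock 5.8 pos [555.5 214.1 176. ] F [-1.8  -0.57  1.98] w 23.4
shift [ 0.007 -0.003 -0.001] turn [-0.002  0.001  0.003]
```

Gripped at 23.4 mm wide. Now I'll draw it out along its axis, 100 mm.

Call:
apply_moves(
  increments=[
    [[0,0,-0.15,0,0,0,-1],[0,0,-0.4,0,0,0,-1],[0,0,-0.7,0,0,0,-1],[0,0,-1,0,0,0,-1],[0,0,-1,0,0,0,-1],[0,0,-1,0,0,0,-1]],
  ],
)

```text
clock: 6.4
position: [521.7, 207.4, 269.8]
ee_rot: [0.98, 0.096, 0.173, -0.017]
contact_force: [-0.1, -0.1, -1.3]
gripper_width: 23.0
```

Run:
```python
from h import *
plan(O+axis()*160,toolR()); p=snap('wrist','w4'); snap('top','t4'); snap('scene','s4')
cv2.imwrite('pics/s4z.png',cv2.resize(cv2.imread('pics/s4.png')[150:310,320:480],None,fx=3.7,fy=3.7,interpolation=cv2.INTER_CUBIC))
```

```text
clock 6.4 pos [521.7 207.4 269.8] F [-0.07 -0.12 -1.29] w 23.0
shift [ 0.01  -0.004 -0.002] turn [-0.003  0.001  0.002]
```

View pics/w4.png

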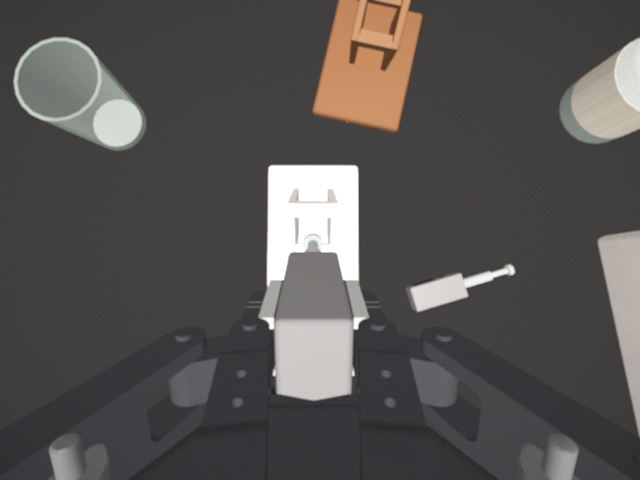

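View pics/s4z.png

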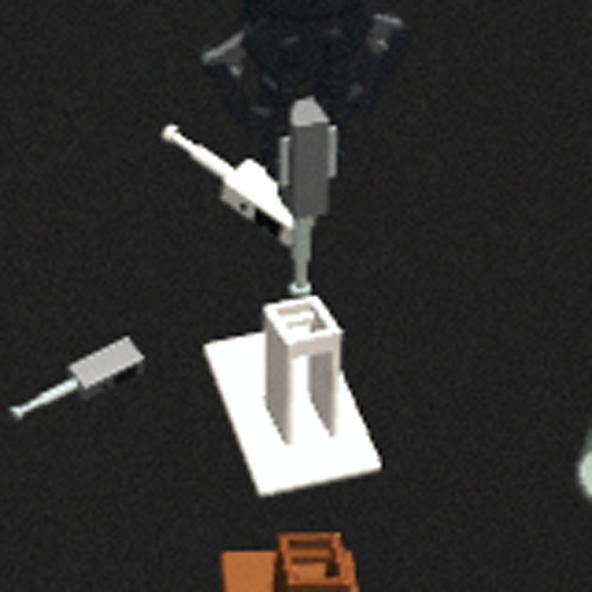

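Run:
```python
from h import *
plan([521.7,150,302],toolR(0)); 
print(np.linalg.norm([576.5,-115]))
```

```text
clock 6.55 pos [521.6 206.9 268. ] F [-0.18 -0.   -0.7 ] w 22.9
shift [ 0.012  0.559 -0.356] turn [ 0.002 -0.691  0.003]
587.8581886815901
```

Call:
apply_moves(
  increments=[
    [[-0.09,0.05,-0.25,0,0,0,-1],[-0.05,0.25,-0.36,0,-0.25,0,-1],[0.01,0.56,-0.36,0,-0.5,0,-1],[0.01,0.56,-0.36,0,-0.69,0,-1],[0.01,0.56,-0.36,0,-0.69,0,-1]],
  ],
)

```text
clock: 7.05
position: [523.8, 150.1, 302.5]
ee_rot: [0.995, 0.096, 0.001, -0.0]
contact_force: [-0.4, -0.0, -0.8]
gripper_width: 23.5
```

Run:
```python
from h import *
plan([560,-90,300],toolR(0));
```

```text
clock 7.05 pos [523.8 150.1 302.5] F [-0.4  -0.03 -0.76] w 23.5
shift [-0.104  2.426  0.025] turn [ 0.    -0.004 -0.003]
```

Call:
apply_moves(
  increments=[
    [[-0.04,0.4,0,0,0,0,-1],[-0.05,0.8,0,0,0,0,-1],[-0.05,1,0,0,0,0,-1],[-0.05,1,0,0,0,0,-1]],
  ],
)

```text
clock: 7.45
position: [535.7, 49.3, 302.5]
ee_rot: [0.995, 0.096, 0.001, 0.0]
contact_force: [-0.4, -0.4, -1.7]
gripper_width: 23.5
```

Call:
apply_moves(
  increments=[
    [[-0.04,0.4,0,0,0,0,-1],[-0.05,0.8,0,0,0,0,-1],[-0.05,1,0,0,0,0,-1],[-0.05,1,0,0,0,0,-1],[-0.05,1,0,0,0,0,-1]],
  ],
)

```text
clock: 7.95
position: [550.4, -47.2, 303.1]
ee_rot: [0.995, 0.098, 0.001, -0.0]
contact_force: [-0.2, -0.1, -1.9]
gripper_width: 23.3
```

Run:
```python
from h import *
plan([576.5,-115,300],toolR(0)); w=snap('wrist','w5');t=snap('top','t5');s=snap('scene','s5')
for p in(w,t,s):
  for l in ['probe_foot','mark_cross','mark_ring']: print(l,[(np.round(m['at'],1).tolist(),round(m['conf'],2)) for m in arm.mark_of(l,p)])
plan([576.5,-115,300],toolR(0))
```

```text
clock 7.95 pos [550.4 -47.2 303.1] F [-0.2  -0.11 -1.88] w 23.3
shift [0.124 0.716 0.031] turn [-0.    -0.006  0.003]
probe_foot [([253.6, 153.3], 0.73), ([102.8, 354.2], 0.57), ([314.3, 241.9], 0.52)]
mark_cross [([398.0, 212.0], 0.74)]
mark_ring [([531.8, 202.5], 0.63), ([467.6, 219.7], 0.6)]
probe_foot []
mark_cross []
mark_ring [([423.9, 246.3], 0.63)]
probe_foot [([296.1, 219.4], 0.53), ([325.1, 259.6], 0.46), ([367.2, 185.3], 0.41)]
mark_cross [([268.2, 241.0], 0.41), ([303.5, 325.0], 0.38)]
mark_ring [([223.4, 248.7], 0.5)]
clock 8.55 pos [550.8 -47.7 304. ] F [-0.2   0.27 -0.79] w 23.5
shift [0.121 0.71  0.04 ] turn [-0.001 -0.008  0.004]
```

View pics/w5.png

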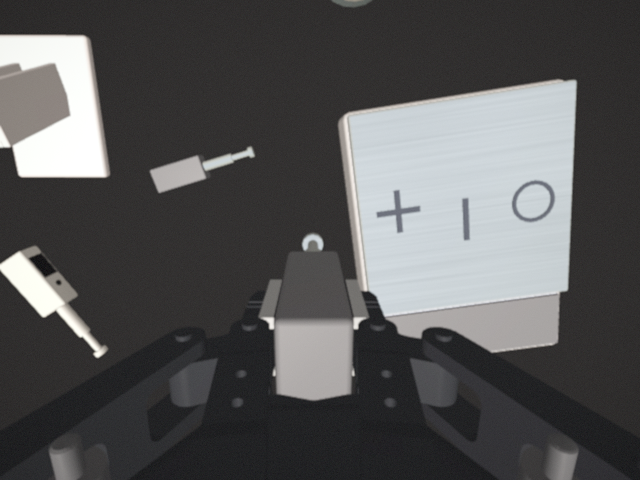

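View pics/s5.png

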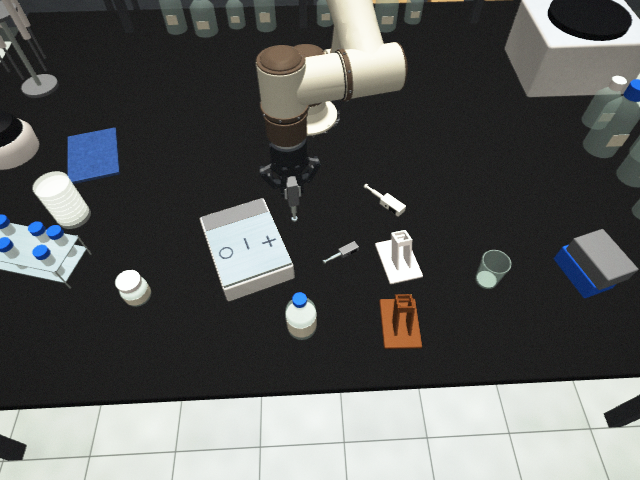

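Run:
```python
from h import *
w,t,s=load('w5'),load('t5'),load('s5')
for n,a in(('cross',(398,211.5)),('ring',(533.3,201.3)),('bar',(465.8,219.5))): print(n,np.round(atz(w,a,86),1))
st=arm.read_state();Rm=R.from_quat(st['ee_rot']).as_matrix();f=st['position']+Rm@[1,0,165]
print('foot pred',f,[np.round(proj(p,f),1) for p in(w,t,s)])
for p,n in((w,'w'),(t,'t'),(s,'s')):
  u=np.round(proj(p,f)).astype(int); x0,y0=u-25
  cv2.imwrite(f'pics/f{n}.png',cv2.resize(cv2.cvtColor(p['img'][y0:y0+50,x0:x0+50],cv2.COLOR_RGB2BGR),None,fx=7,fy=7,interpolation=cv2.INTER_CUBIC)); print(n,x0,y0)
a=[cv2.imread(f'pics/f{n}.png') for n in 'ts'];cv2.imwrite('pics/f.png',np.hstack(a))
```

```text
cross [ 576.2 -113.8   86. ]
ring [ 606.  -220.2   86. ]
bar [ 580.6 -170.6   86. ]
foot pred [552.38725567 -47.33466176 138.98002104] [array([313.3, 240.9]), array([340.8, 266.1]), array([293.9, 219.3])]
w 288 216
t 316 241
s 269 194
```

View pics/f.png

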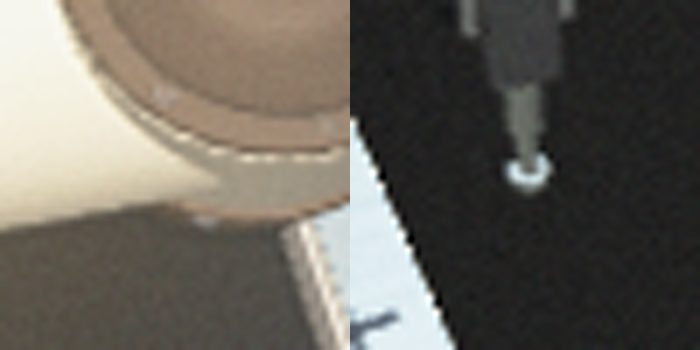

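View pics/fw.png

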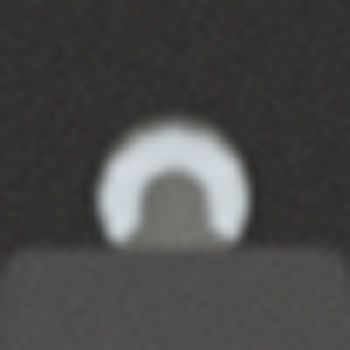

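Run:
```python
from h import *
w,s=load('w5'),load('s5')
f=np.array([552.4,-47.3,139])
for dz in(0,3,4,5): print(dz,proj(w,f+[0,0,dz]),proj(s,f+[0,0,dz]))
print('dx5',proj(w,f+[5,0,4]),proj(s,f+[5,0,4]))
x,r=tri([(w,(312.4,243.8)),(s,(293.9,218.0))]);print(x,r, x-[550.8,-47.7,304])
```

```text
0 [313.26751579 240.92397041] [293.86526292 219.32091105]
3 [313.26523644 242.11006722] [293.80252044 218.57806814]
4 [313.26446438 242.51182326] [293.7815454  218.32973306]
5 [313.26368605 242.91683933] [293.76053981 218.08103629]
dx5 [314.7099294  235.49912521] [293.8112953  219.94912553]
[551.39308114 -46.9487034  142.99422371] [np.float64(0.04617317334192187), np.float64(0.04617317334190501)] [   0.59308114    0.7512966  -161.00577629]
```

Run:
```python
from h import *
plan([575.6,-114.5,290],toolR(0))
```

```text
clock 8.55 pos [550.8 -47.7 304. ] F [-0.2   0.27 -0.79] w 23.5
shift [0.113 0.704 0.14 ] turn [-0.001 -0.008  0.004]
```

Call:
apply_moves(
  increments=[
    [[0.05,0.35,0,0,0,0,-1],[0.11,0.7,0,0,0,0,-1],[0.11,0.7,0.2,0,0,0,-1],[0.11,0.7,0.35,0,0,0,-1],[0.11,0.7,0.35,0,0,0,-1]],
  ],
)

```text
clock: 9.05
position: [574.1, -114.6, 266.4]
ee_rot: [0.995, 0.097, -0.001, -0.001]
contact_force: [0.3, -0.3, -1.0]
gripper_width: 23.7
```

Run:
```python
from h import *
plan([575.6,-114.5,255],toolR(0)); w=snap('wrist','w6');s=snap('scene','s6')
plan([575.6,-114.5,255],toolR(0))
print(arm.read_state()['position'])
c=lambda p,x0,y0,x1,y1,k:cv2.resize(cv2.cvtColor(p['img'][y0:y1,x0:x1],cv2.COLOR_RGB2BGR),None,fx=k,fy=k,interpolation=cv2.INTER_CUBIC)
cv2.imwrite('pics/f6.png',np.hstack([c(w,270,200,370,275,4),np.pad(c(s,240,205,290,255,6),((0,0),(0,0),(0,0)))[:300]]))
```

```text
clock 9.05 pos [ 574.1 -114.6  266.4] F [ 0.34 -0.29 -0.96] w 23.7
shift [0.015 0.002 0.114] turn [-0.003  0.003  0.001]
clock 9.15 pos [ 575.5 -114.4  269.2] F [-0.28  0.64 -0.74] w 23.7
shift [0.    0.001 0.142] turn [ 0.    -0.007  0.004]
[ 575.49535066 -114.42744982  269.23414008]
```

View pics/f6.png

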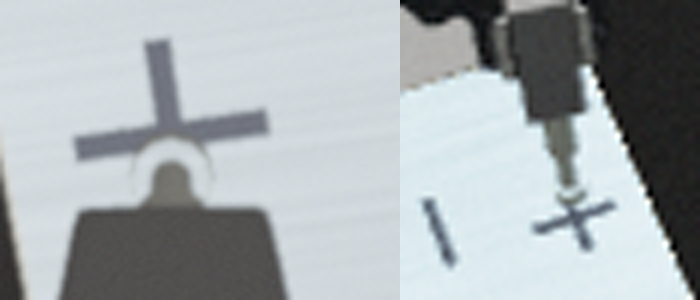

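Run:
```python
from h import *
w,s=load('w6'),load('s6')
print('cross w',atz(w,(312.5,233.1),86),'s',atz(s,(240+173/6-.5,205+214/6-.5),86))
x,r=tri([(w,(312.4,200+173/4-.4)),(s,(240+171/6-.5,205+194/6-.5))]);print('foot top',x,r)
for f in ([576.1,-113.8,104],[576.1,-113.8,108]):print(proj(w,f),proj(s,f))
```

```text
cross w [ 576.54053204 -113.80965942   86.        ] s [ 574.67906074 -114.75511848   86.        ]
foot top [ 572.52494184 -114.5426838    97.51544614] [np.float64(0.03192636959785908), np.float64(0.03192636959780095)]
[312.25252405 240.35049442] [268.00717524 236.49191539]
[312.22385053 241.9679987 ] [267.85003349 235.56164487]
```

Call:
apply_moves(
  increments=[
    [[0.005,0,0.05,0,0,0,-1],[0.005,0,0.1,0,0,0,-1],[0.005,0,0.12,0,0,0,-1],[0.005,0,0.12,0,0,0,-1],[0.005,0,0.12,0,0,0,-1]],
  ],
)

```text
clock: 9.65
position: [575.9, -114.1, 257.1]
ee_rot: [0.995, 0.098, 0.002, -0.0]
contact_force: [0.2, -0.3, -0.5]
gripper_width: 23.7
```

Run:
```python
from h import *
plan([576,-114.5,245],toolR(0))
```

```text
clock 9.65 pos [ 575.9 -114.1  257.1] F [ 0.23 -0.31 -0.53] w 23.7
shift [-0.     0.004  0.121] turn [-0.    -0.008  0.004]
```

Call:
apply_moves(
  increments=[
    [[0,0,0.02,0,0,0,-1],[0,0,0.04,0,0,0,-1],[0,0,0.06,0,0,0,-1],[0,0,0.08,0,0,0,-1],[0,0,0.08,0,0,0,-1]],
  ],
)

```text
clock: 10.15
position: [575.9, -114.2, 248.9]
ee_rot: [0.995, 0.098, 0.002, -0.0]
contact_force: [0.9, -0.4, 0.9]
gripper_width: 23.1
```

Run:
```python
from h import *
plan([576,-114.5,245],toolR(0)); w=snap('wrist','w7')
plan([576,-114.5,245],toolR(0))
c=lambda p,x0,y0,x1,y1,k:cv2.resize(cv2.cvtColor(p['img'][y0:y1,x0:x1],cv2.COLOR_RGB2BGR),None,fx=k,fy=k,interpolation=cv2.INTER_CUBIC)
cv2.imwrite('pics/f7.png',c(w,270,200,370,275,6))
```

```text
clock 10.15 pos [ 575.9 -114.2  248.9] F [ 0.85 -0.4   0.94] w 23.1
shift [0.001 0.004 0.039] turn [-0.001 -0.007  0.004]
clock 10.2 pos [ 575.9 -114.2  249.1] F [ 0.22 -0.05  0.48] w 23.2
shift [0.001 0.003 0.041] turn [-0.    -0.007  0.003]
```

View pics/f7.png

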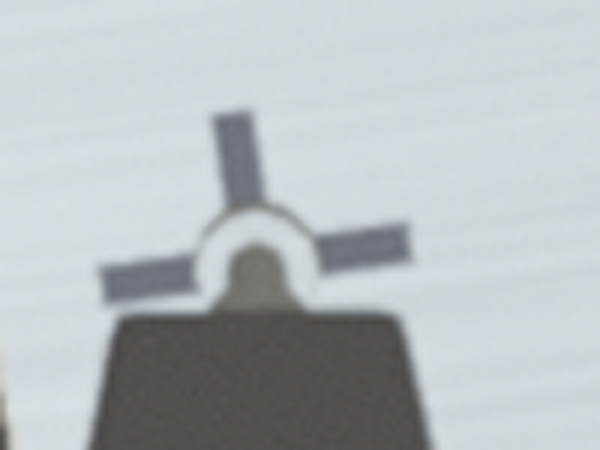

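Contact has begun, and the foot circle in the crop (257,267) sits on the cross centre (255,263). I'll press 4 mm further and hold.

Call:
apply_moves(
  increments=[
    [[0,0,0.02,0,0,0,-1],[0,0,0.04,0,0,0,-1],[0,0,0.04,0,0,0,-1],[0,0,0.04,0,0,0,-1],[0,0,0.04,0,0,0,-1]],
  ],
)

```text
clock: 10.7
position: [576.0, -114.2, 245.2]
ee_rot: [0.995, 0.098, 0.002, -0.0]
contact_force: [-0.6, 0.8, 1.9]
gripper_width: 23.4
```

Run:
```python
from h import *
F=[]
for i in range(4): w=snap('wrist','w8');s=arm.read_state();F.append(s['contact_force'][2])
print(np.round(F,2));plan([576,-114.5,245],toolR(0))
s=snap('scene','s8')
c=lambda p,x0,y0,x1,y1,k:cv2.resize(cv2.cvtColor(p['img'][y0:y1,x0:x1],cv2.COLOR_RGB2BGR),None,fx=k,fy=k,interpolation=cv2.INTER_CUBIC)
cv2.imwrite('pics/f8.png',np.hstack([c(w,270,200,370,275,4),c(s,240,205,290,255,6)]))
```

```text
[1.21 1.42 1.89 1.85]
clock 10.9 pos [ 576.  -114.2  245.1] F [ 0.29 -1.02  1.85] w 23.2
shift [-0.     0.003  0.001] turn [-0.    -0.008  0.004]
```

View pics/f8.png

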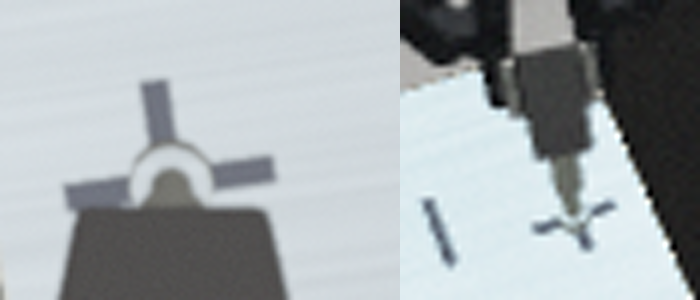

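Call:
apply_moves(
  increments=[
    [[0,0,0.015,0,0,0,-1],[0,0,0.015,0,0,0,-1],[0,0,0.015,0,0,0,-1],[0,0,0.015,0,0,0,-1],[0,0,0.015,0,0,0,-1],[0,0,0.015,0,0,0,-1],[0,0,0.015,0,0,0,-1],[0,0,0.015,0,0,0,-1],[0,0,0.015,0,0,0,-1],[0,0,0.015,0,0,0,-1]],
  ],
)

```text
clock: 11.95
position: [576.0, -114.2, 243.5]
ee_rot: [0.995, 0.098, 0.002, -0.0]
contact_force: [0.6, 0.3, 2.3]
gripper_width: 23.3
```

Call:
apply_moves(
  increments=[
    [[0,0,0,0,0,0,-1],[0,0,0,0,0,0,-1],[0,0,0,0,0,0,-1],[0,0,0,0,0,0,-1],[0,0,0,0,0,0,-1],[0,0,0,0,0,0,-1],[0,0,0,0,0,0,-1],[0,0,0,0,0,0,-1],[0,0,0,0,0,0,-1],[0,0,0,0,0,0,-1]],
  ],
)

```text
clock: 12.95
position: [575.9, -114.2, 243.5]
ee_rot: [0.995, 0.098, 0.002, -0.0]
contact_force: [0.5, -1.0, 2.5]
gripper_width: 23.2
```

Run:
```python
from h import *
F=[]
for i in range(6): w=snap('wrist','w9');s=arm.read_state();F.append(s['contact_force'][2])
print(np.round(F,2));plan([576,-114.5,245],toolR(0))
c=lambda p,x0,y0,x1,y1,k:cv2.resize(cv2.cvtColor(p['img'][y0:y1,x0:x1],cv2.COLOR_RGB2BGR),None,fx=k,fy=k,interpolation=cv2.INTER_CUBIC)
cv2.imwrite('pics/f9.png',c(w,270,200,370,275,6))
```

```text
[2.92 1.95 3.29 2.28 2.83 1.76]
clock 13.25 pos [ 575.9 -114.2  243.5] F [1.1  0.45 1.76] w 23.6
shift [ 0.     0.003 -0.015] turn [-0.    -0.008  0.003]
```

View pics/f9.png

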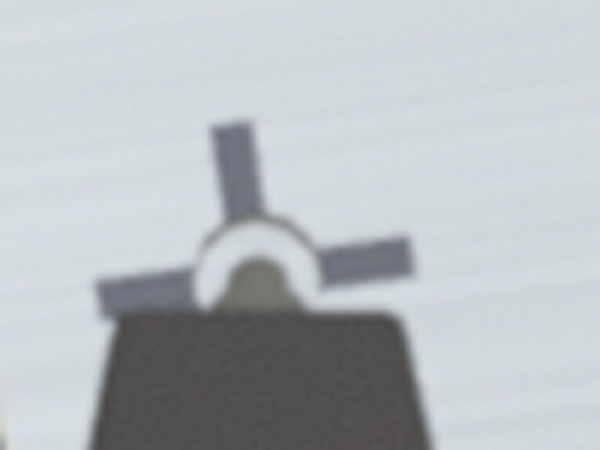

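The force averages about 3.4 N net, which is half-way in, and it was held for over 2 s. Next I'll lift and move to the ring.

Call:
apply_moves(
  increments=[
    [[0,0,-0.1,0,0,0,-1],[0,0,-0.25,0,0,0,-1],[0,0,-0.3,0,0,0,-1],[0,0,-0.3,0,0,0,-1],[0,0,-0.3,0,0,0,-1]],
  ],
)

```text
clock: 13.75
position: [575.2, -114.1, 272.7]
ee_rot: [0.995, 0.097, 0.001, -0.001]
contact_force: [0.3, -0.6, -1.4]
gripper_width: 23.1
```

Run:
```python
from h import *
plan([606,-220.5,273],toolR(0))
```

```text
clock 13.75 pos [ 575.2 -114.1  272.7] F [ 0.29 -0.6  -1.4 ] w 23.1
shift [ 0.096  1.104 -0.004] turn [-0.002 -0.004  0.003]
```

Call:
apply_moves(
  increments=[
    [[0.05,0.4,0,0,0,0,-1],[0.09,0.8,0,0,0,0,-1],[0.09,1,0,0,0,0,-1],[0.09,1,0,0,0,0,-1],[0.09,1,0,0,0,0,-1]],
  ],
)

```text
clock: 14.25
position: [603.5, -210.7, 272.1]
ee_rot: [0.995, 0.097, 0.001, -0.001]
contact_force: [0.8, 1.0, -0.9]
gripper_width: 23.1
```

Run:
```python
from h import *
plan([606,-220.5,257],toolR(0))
```

```text
clock 14.25 pos [ 603.5 -210.7  272.1] F [ 0.81  0.97 -0.88] w 23.1
shift [0.006 0.102 0.151] turn [-0.003 -0.003  0.001]
```

Call:
apply_moves(
  increments=[
    [[0.005,0.1,0,0,0,0,-1],[0.005,0.1,0.07,0,0,0,-1],[0.005,0.1,0.15,0,0,0,-1],[0.005,0.1,0.15,0,0,0,-1],[0.005,0.1,0.15,0,0,0,-1]],
  ],
)

```text
clock: 14.75
position: [606.3, -219.9, 258.0]
ee_rot: [0.995, 0.098, 0.001, -0.0]
contact_force: [0.1, 0.4, -1.0]
gripper_width: 23.3
```

Run:
```python
from h import *
w=snap('wrist','w10');w=snap('wrist','w10');plan([606,-220.5,249],toolR(0))
c=lambda p,x0,y0,x1,y1,k:cv2.resize(cv2.cvtColor(p['img'][y0:y1,x0:x1],cv2.COLOR_RGB2BGR),None,fx=k,fy=k,interpolation=cv2.INTER_CUBIC)
cv2.imwrite('pics/f10.png',c(w,270,200,370,275,6))
```

```text
clock 14.85 pos [ 606.6 -220.   258.7] F [-0.3   0.07 -1.46] w 23.6
shift [-0.007  0.003  0.097] turn [-0.    -0.008  0.004]
```

View pics/f10.png

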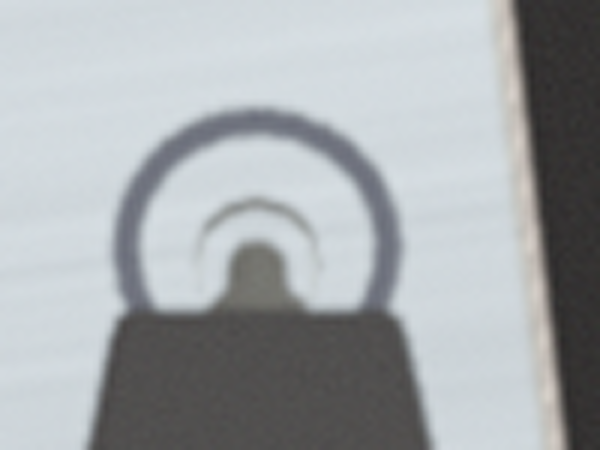

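Call:
apply_moves(
  increments=[
    [[0,0,0.03,0,0,0,-1],[0,0,0.06,0,0,0,-1],[0,0,0.08,0,0,0,-1],[0,0,0.1,0,0,0,-1],[0,0,0.12,0,0,0,-1],[0,0,0.12,0,0,0,-1],[0,0,0.12,0,0,0,-1]],
  ],
)

```text
clock: 15.55
position: [606.5, -220.2, 246.7]
ee_rot: [0.995, 0.098, 0.002, -0.0]
contact_force: [-0.5, 0.5, 0.7]
gripper_width: 23.2
```

Run:
```python
from h import *
F=[]
for i in range(4): w=snap('wrist','w11');s=arm.read_state();F.append(s['contact_force'][2])
print(np.round(F,2));plan([606.6,-220,243.5],toolR(0))
c=lambda p,x0,y0,x1,y1,k:cv2.resize(cv2.cvtColor(p['img'][y0:y1,x0:x1],cv2.COLOR_RGB2BGR),None,fx=k,fy=k,interpolation=cv2.INTER_CUBIC)
cv2.imwrite('pics/f11.png',c(w,270,200,370,275,6))
```

```text
[0.55 1.14 0.29 1.15]
clock 15.75 pos [ 606.6 -220.3  246.7] F [-1.35  1.14  1.15] w 23.1
shift [ 0.001 -0.003  0.032] turn [-0.    -0.008  0.003]
```

View pics/f11.png

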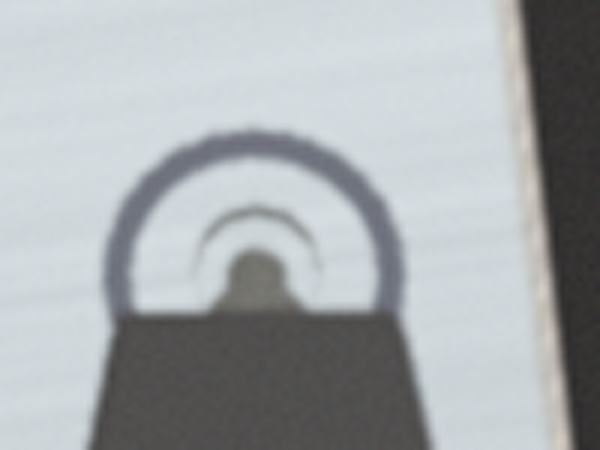

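Call:
apply_moves(
  increments=[
    [[0,0,0.02,0,0,0,-1],[0,0,0.032,0,0,0,-1],[0,0,0.032,0,0,0,-1],[0,0,0.032,0,0,0,-1],[0,0,0.032,0,0,0,-1],[0,0,0.032,0,0,0,-1],[0,0,0.032,0,0,0,-1]],
  ],
)

```text
clock: 16.45
position: [606.7, -220.3, 243.5]
ee_rot: [0.995, 0.098, 0.002, -0.0]
contact_force: [-1.8, 0.0, 1.3]
gripper_width: 23.5
```

Run:
```python
from h import *
F=[]
for i in range(8): w=snap('wrist','w12');s=arm.read_state();F.append(s['contact_force'][2])
print(np.round(F,2),np.mean(F));plan([606.6,-220,243.5],toolR(0))
print(np.degrees(np.arccos(-R.from_quat(s['ee_rot']).as_matrix()[2,2])),np.abs(s['joint_vel']).max())
sc=snap('scene','s12')
c=lambda p,x0,y0,x1,y1,k:cv2.resize(cv2.cvtColor(p['img'][y0:y1,x0:x1],cv2.COLOR_RGB2BGR),None,fx=k,fy=k,interpolation=cv2.INTER_CUBIC)
cv2.imwrite('pics/f12.png',c(w,270,200,370,275,6))
```

```text
[1.84 3.3  2.3  2.5  2.2  2.31 2.65 1.6 ] 2.3371861895303057
clock 16.85 pos [ 606.7 -220.3  243.3] F [-0.04 -0.49  1.6 ] w 23.6
shift [-0.    -0.003 -0.002] turn [-0.    -0.008  0.003]
0.23181169210985628 0.0034615222599205775
```

View pics/f12.png

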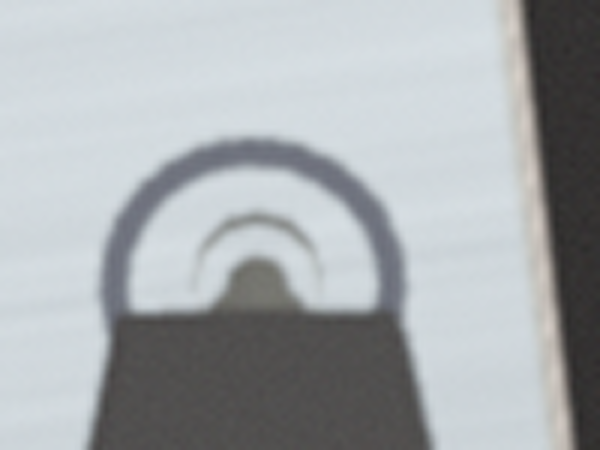

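View pics/s12.png

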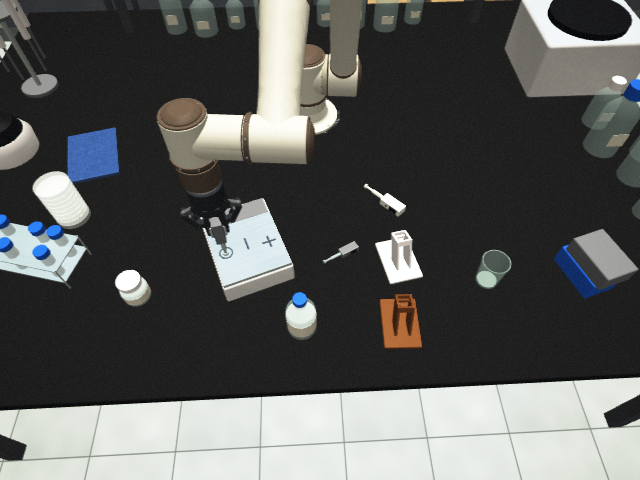

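The foot sits inside the ring. The net push is about 3.3 N, the tool is 0.2° off vertical and at rest, and the bottle, beaker and jar haven't moved. Handing in.

```bash
python3 -c "
from bench import arm
print(arm.job_done())"
```

```text
the job is handed in; nothing more can be done
None
```

I drew the grey probe (the one in the white holder) out along its axis and pressed it on the cross for over 2 s. I then lifted it about 29 mm, pressed it on the ring and handed the job in there, still gripped, after about 17 s of the 45 s allowed.

- **Cross reading:** the foot was within about 1 mm of the mark's centre in the wrist view. The net push was about 3.4 N, which is about half-way in.
- **Ring, final state:** the foot was within about 1.5 mm of the ring's centre. The net push averaged about 3.3 N, but single readings scatter by about ±0.8 N. The gripper was 0.2° off vertical, at rest and 23.6 mm open.
- **Bottle, beaker and jar:** the scene picture shows them where they started.

**Disagreements between checks:** the cross's position differed by up to about 2 mm between cameras. One measurement of the foot's height, taken just above the cross, came out about 10 mm lower than the arm's own pose implied. I didn't rely on it, and lowered in small steps until the force showed contact; that came about where the arm's pose put it. How far the foot was pushed in comes from force and tool height, since it was never measured directly.

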